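# Reverse the ratchet and tighten a printmaker's hand press

### The job

Tighten the small hand press onto the boards lying in it: flip the ratchet's reversing lever across to its other side (right, as seen from the grip looking towards the screw), then swing the handle back counter-clockwise well past the middle of its travel to feel that it now free-wheels without unwinding the screw. Then crank it clockwise (seen from above), in as many strokes as it takes, until the foot bears on the boards and keeping it moving slowly takes a push of about 6 N on the grip (half of that is too loose, twice that crushes the block). Never unwind the screw, leave the lever on its new side, let go, and do not disturb the jar or the tin.

Things in the scene. Friction and masses are not known exactly. Their poses are not given: they have to be found in the camera images.
- press: Steel table press, fixed: base 170 x 230 x 20 mm (x, y, z), two columns at y = +-88 mm, crosshead bar 56 x 216 mm from 105 to 130 mm above the table, an open ratchet on top. Origin: centre of the base's underside, below the screw axis. x points away from mid-travel of the handle, z up. In it lies a fixed stack of boards and a carved block; its height varies by some mm and is not reported.
- axis (a point): Point on the vertical axis of screw and handle, on top of the ratchet wheel's hub, 157 mm above the table. The wheel is 66 mm across with 12 upright pins on a 28 mm radius, tops at 155 mm. Within 120 mm of the axis only the lever and its hinge pin are higher.
- knob (a point): Centre of the handle's grip: an upright wooden cylinder 22 mm in diameter, 148 to 194 mm above the table, spinning freely on its pin, 145 mm from the axis. The point is 171 mm above the table and moves with the handle. The steel bar below it is 18 mm wide, top at 144 mm. Moving the grip takes about 1 N while the screw runs free or the handle free-wheels.
- tab (a point): Top centre of the reversing lever's upright tab, 192 mm above the table. The tab is dark steel, 10 mm (along the lever) x 9 mm, clear from 164 to 192 mm. The lever turns on a vertical pin on the handle bar, 52 mm from the axis, and points to the axis; the tab stands 36 mm from the pin, about 16 mm from the axis and up to 16 mm to either side of the bar's middle line. Nothing beside it is above 164 mm.
- handle (a joint): Angle of the handle about the vertical axis (rad), growing clockwise seen from above; 0 = pointing along the press's -x; end stops at -1.15 and 1.15. It starts near its clockwise end (0.7 to 1.05) and stays where it is left.
- lever (a joint): Lever angle on the handle (rad). Sprung over centre: snaps to -0.45 or 0.45 (0.2 to 0.45 while its pawl rides on a pin); about 3 N on the tab flips it. Negative (start): tab left of the bar's middle line, seen from the grip towards the axis: drives the screw counter-clockwise, free-wheels clockwise. Positive: tab right: drives clockwise (tightens), free-wheels counter-clockwise.
- screw (a joint): Angle of the screw and ratchet wheel (rad), growing clockwise (tightening), 0 to 0.15 at the start. The foot goes down 2.5 mm per rad. After each free return stroke up to one pin (0.52 rad) of handle travel is lost before the ratchet takes hold.
- foot: Round steel foot of the screw, 40 mm in diameter, that presses on the boards. Origin: centre of its underside, 72 mm above the table at screw = 0. Meets the boards after 1.5 to 6 mm of descent. From there the push at the grip rises by about 0.12 N per mm of grip travel (17 N per rad); 6 N on the moving grip puts about 80 N under the foot. Friction holds the screw: when the grip stops, the push falls away, so read it in motion.
- jar: Glass jar with a steel lid, 68 mm in diameter, 95 mm high, standing on the table to the robot's left of the press; origin at its underside. Leave alone.
- tin: Low can, 76 mm in diameter, 55 mm high, to the robot's right of the press; origin at its underside. Leave alone.

How it is judged:
On the way, in this order (a step that is already met when the one before it is completed fails the run):
1. the reversing lever has been flipped to its tightening side (value of joint lever above 0.12 rad), for 0.2 s.
2. the handle has been swung back past the middle with the lever on the tightening side (free-wheeling) (value of joint handle below -0.2 rad and value of joint lever above 0.12 rad), for 0.1 s.
3. the foot bears on the boards with at least 40 N (contact force between foot and anything else above 40 N), for 0.2 s.
At the end, for the whole second after the job is handed in: The foot presses on the boards with 40 to 150 N (about 3 to 8.5 N at the grip while it was last moved on), the lever stands on its tightening side (lever above 0.12 rad), and the handle is at rest (contact force between foot and anything else between 40 and 150 N and value of joint lever above 0.12 rad and velocity of joint handle between -0.05 and 0.05 rad/s); the robot touches nothing.
It fails at once if the screw is unwound (screw below -0.15 rad) (value of joint screw below -0.15 rad).
It fails at once if the block is crushed (foot load above 170 N) (contact force between foot and anything else above 170 N).
It fails at once if the jar is moved by more than 30 mm (distance of jar from where it was at the start of the episode above 0.03 m).
It fails at once if the tin is moved by more than 30 mm (distance of tin from where it was at the start of the episode above 0.03 m).
It also fails if it takes over 72 s, if anything falls off the work surface, if the arm or the gripper's body presses on something with over 40 N, if the wrist force passes 120 N, or if a joint passes its speed limit or range.

### The arm

A 6-joint arm with a two-finger parallel gripper is mounted at the origin on the work surface. World frame = base frame: x ahead of the robot, y to its left, z up, the work surface at z = 0. Lengths are in m, angles in rad, forces in N, time in s.
With the tool pointing down it reaches from about 0.35 to 0.775 m from the base axis. Payload 7.3 kg.
Tool frame: the origin (TCP) lies at the very end of the fingers, on their centre line; the grasp point (between the pads) lies 19 mm behind it; z points along the fingers, y is the direction in which the jaws open and shut (so a half turn about z gives the same grasp; the last joint's range is limited). The gripper opens to 92 mm and grips with 3 to 60 N. Pads are 19 mm wide; open, the fingers measure 130 mm over their backs; the gripper's body (75 mm by 190 mm) begins 47 mm behind the grasp point.
Start: joints at [1.022, 0.342, 1.524, -0, 1.275, -0.146], TCP at [0.206, 0.483, 0.227] pointing down, gripper open.
Joint ranges: [-2.53, 2.53], [-0.77, 2.02], [0.04, 2.7], [-1, 4.14], [0.28, 2.66], [-3.11, 3.11]. Speed limits (rad/s): [2.57, 2.57, 3.14, 3.14, 3.14, 3.14].

### API

Orientations are given as [roll, pitch, yaw] about the fixed x, y, z axes, in that order (R = Rz(yaw) Ry(pitch) Rx(roll)).
In Python, from cell import robot gives the robot as it stands.
- The arm moves only by the tool apply_moves, never from a script. Its argument "plan" is a list of rows, each an object of numbers: "tx", "ty", "tz": the shift along the tool's x, y, z in m; "yaw": the turn about the tool's z in rad; "grip": the opening, from -1 (shut) to 1 (fully open), so that 0 is half open. In form: [{"tx": .., "ty": .., "tz": .., "yaw": .., "grip": ..}, ...]. A call has 1 to 8 rows; each row is the pose to reach, as a shift and turn from the pose commanded when the call began, along the tool's axes at that moment; what a row does not reach only later rows make up. A row lasts 1/8 s, in which the tool goes at most 62.5 mm and 10.7 degrees, less where a joint would pass 70% of its speed; a pose out of reach is approached as far as the arm can. A call with a gripper value outside its range is refused whole. The fingers move at their own pace and stop on an object; "force" is the grip in N (left out, the last holds). Time passes only in rows, so rows that repeat a pose let the fingers close. It gives the time, the measured TCP pose, the force and the opening at its end, in the units of the state.
- robot.observe(): the state, without advancing time (a new reading comes with each control period).
- robot.read_camera(name): name is "scene" or "side" or "wrist"; returns (picture, depth): 400x640x3 uint8, red, green, blue; 400x640 float32, m along the optical axis (not along the pixel's ray), 0 where there is no reading.
- robot.get_calibration(name): a dict with "camera_matrix" (3x3 intrinsics, pixels), "R" (3x3) and "t" (3): a world point X has camera coordinates R X + t. Camera axes: x right, y down, z forward; pixel columns grow to the right and rows downward; lengths in m; the calibration is good to about 2 mm. A picture is of the moment at which its call begins: read the wrist's pose just before it. get_calibration takes no time and is no camera call; for the wrist camera it gives the pose at the moment of the call.
- robot.hand_in(): hands the job in, once; it reports no verdict.
Trained networks look in the newest picture that a camera, given by its name, has taken for a name from the list of things; names that differ only in an ending like _2 or _b are one class to them, and where a whole thing is asked for, a point or a joint stands for the part that bears it (a point fixed in the world has none). Each returns a list of dicts, best first, with "confidence" (0 to 1); they miss things now and then, are a little off and sometimes report something else, mostly with a low value. They report only what shows in the picture. A call takes as long as a camera call.
- robot.outline_of(label, camera): "region" (400x640 bool, what is visible of it) and "pixel" ([row, column] in pixels, amid what is visible of it).
- robot.tip_of(label, camera): "pixel" ([row, column] in pixels: a listed point, or the origin of a listed thing).
The state is a dict: "time": time; "qpos": joint angles; "qvel": joint speeds; "joint_efforts": joint torques, N m; "tool_pos": TCP position; "tool_rot": TCP orientation; "contact_force": force on the tool from outside, world axes, zero at the start; "torque": the same for the moment, N m; "opening": finger opening in m.
Only numpy, scipy, OpenCV 4.12 (cv2) and the standard library are available. Lean on these libraries where they do the work, as an engineer would, in place of code of your own. Each camera call takes 0.05 s, during which the arm holds its last target.

## Working session

There is one attempt and no reset: what is moved stays moved. The work goes in short steps, Python scripts to look and compute and a tool call to move; the robot and the scene stay as the last step left them, time stands still between calls to the robot, and variables do not carry over. Pictures are saved under pics/ and viewed, and the job is handed in when it is done.

Besides the shell and the picture viewer there is one more tool, called as name(argument=value, ...), one argument or row to a line, values as JSON. apply_moves: Moves the arm, as the interface text tells. Its arguments: {"type":"object","properties":{"plan":{"type":"array","items":{"type":"object","properties":{"tx":{"type":"number"},"ty":{"type":"number"},"tz":{"type":"number"},"yaw":{"type":"number"},"grip":{"type":"number"}}}},"force":{"type":"number"}},"required":["plan"]}

```bash
mkdir -p pics; ls
cat > h.py <<'E'
import numpy as np, cv2
from cell import robot
def save(img,name): cv2.imwrite('pics/'+name,cv2.cvtColor(img,cv2.COLOR_RGB2BGR))
def ray(cal,px):
    K=np.array(cal['camera_matrix']);R=np.array(cal['R']);t=np.array(cal['t'])
    d=R.T@np.linalg.inv(K)@np.array([px[1],px[0],1.0]); return -R.T@t,d
def at_z(cal,px,z):
    o,d=ray(cal,px); return o+d*(z-o[2])/d[2]
def proj(cal,X):
    c=np.array(cal['R'])@np.array(X)+np.array(cal['t']); p=np.array(cal['camera_matrix'])@c; return p[1]/p[2],p[0]/p[2]
E
python3 - <<'E'
from h import *
s=robot.observe()
for k in s: print(k,np.round(s[k],3))
Z=dict(axis=.157,knob=.171,tab=.192,press=0,jar=0,tin=0)
for c in ['scene','side']:
    im,d=robot.read_camera(c); save(im,c+'0.png'); cal=robot.get_calibration(c)
    print(c,'cam at',ray(cal,(0,0))[0])
    for l in Z:
        for r in robot.tip_of(l,c)[:2]:
            print(l,np.round(r['pixel'],1),round(r['confidence'],2),np.round(at_z(cal,r['pixel'],Z[l]),4))
E
```

```text
pics
time 0.0
qpos [ 1.022  0.343  1.525  0.     1.275 -0.146]
qvel [-0.002 -0.003  0.001  0.     0.001 -0.001]
joint_efforts [ -0.    -43.123 -24.422   0.072   0.056  -0.   ]
tool_pos [0.206 0.483 0.226]
tool_rot [-3.14  -0.     2.739]
contact_force [-0.467 -0.234  0.409]
torque [ 0.011  0.01  -0.068]
opening 0.092
scene cam at [ 1.2236221  -0.63236006  0.96580797]
axis [219.7 320.7] 0.84 [ 0.6074 -0.0669  0.157 ]
knob [186.3 321.7] 0.67 [0.4996 0.0321 0.171 ]
tab [203.5 323.9] 0.5 [ 0.5864 -0.0363  0.192 ]
press [255.6 320.6] 0.85 [ 0.6167 -0.0712 -0.    ]
jar [175.4 378.7] 0.88 [0.4439 0.4092 0.    ]
tin [293.  206.7] 0.79 [ 0.5044 -0.4303  0.    ]
side cam at [-0.096048   -0.13594449  0.77686573]
axis [171.6 356.4] 0.69 [ 0.6242 -0.0673  0.157 ]
knob [201.2 306.5] 0.73 [0.4778 0.03   0.171 ]
tab [162.5 348.5] 0.49 [ 0.6144 -0.0463  0.192 ]
press [216.  348.4] 0.94 [ 0.6072 -0.0564  0.    ]
jar [232.8 169.3] 0.77 [0.4385 0.4212 0.    ]
```

View pics/scene0.png

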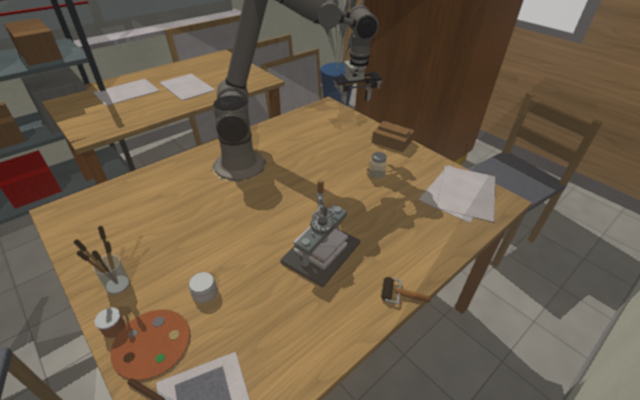

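View pics/side0.png

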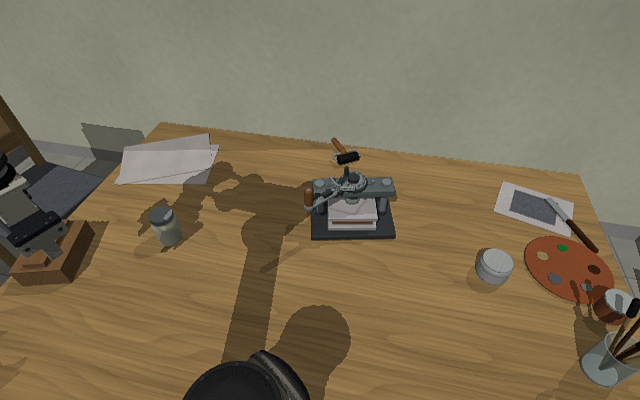

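```bash
cat >> h.py <<'E'
from scipy.spatial.transform import Rotation as Ro
def shift(target,yawt=None,s=None):
    s=s or robot.observe(); R=Ro.from_euler('xyz',s['tool_rot']).as_matrix()
    d=R.T@(np.array(target)-s['tool_pos']); return np.round(d,4), (None if yawt is None else round(float(-((yawt-s['tool_rot'][2]+np.pi)%(2*np.pi)-np.pi)),4))
E
python3 - <<'E'
from h import *
im,d=robot.read_camera('wrist'); save(im,'w0.png'); cal=robot.get_calibration('wrist')
print(ray(cal,(0,0))[0], np.round(cal['R'],3), cal['camera_matrix'], robot.observe()['tool_pos'])
print(shift([0.45,-0.03,0.36],3.14))
c=robot.get_calibration('scene'); im,d=robot.read_camera('scene')
save(cv2.resize(im[165:285,260:390],None,fx=5,fy=5,interpolation=cv2.INTER_CUBIC),'s0z.png')
E
```

```text
[0.13992646 0.51081829 0.38555051] [[ 0.393  0.92  -0.001]
 [ 0.886 -0.378  0.266]
 [ 0.245 -0.105 -0.964]] [[290.02192975   0.         322.9221479 ]
 [  0.         290.02192975 201.58551043]
 [  0.           0.           1.        ]] [0.20578679 0.48300602 0.2267499 ]
(array([-0.4258, -0.3762, -0.1333]), -0.4012)
```

View pics/s0z.png

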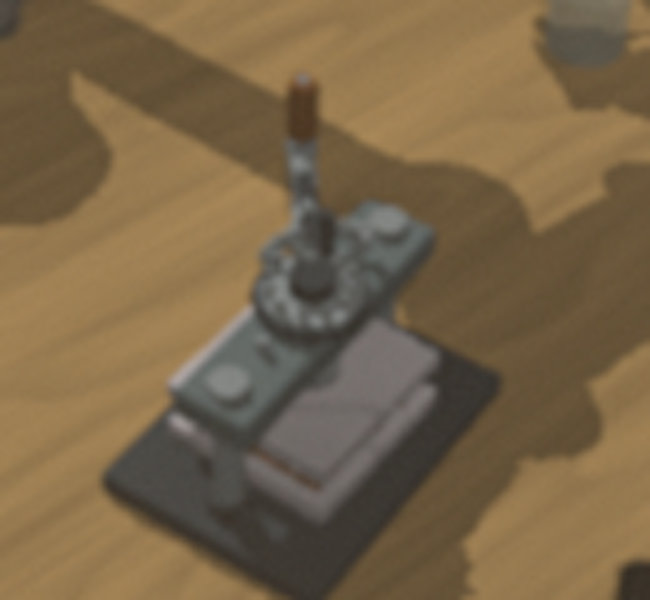

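View pics/w0.png

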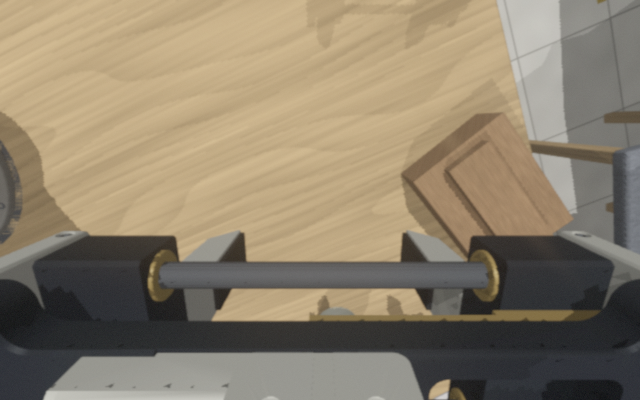

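Run:
```python
from h import *
print(shift([0.50,0.0,0.30],2.75))
```

```text
(array([-0.46  , -0.329 , -0.0733]), -0.0112)
```

Run:
```python
from h import *
print(shift([0.66,-0.10,0.32],2.50))
```

```text
(array([-0.6464, -0.3583, -0.0933]), 0.2388)
```

apply_moves(
  plan=[
    {"tx": 0,"ty": 0,"tz": -0.06},
    {"tx": -0.05,"ty": -0.03,"tz": -0.093},
    {"tx": -0.1,"ty": -0.06,"tz": -0.093},
    {"tx": -0.15,"ty": -0.09,"tz": -0.093,"yaw": 0.06},
    {"tx": -0.2,"ty": -0.12,"tz": -0.093,"yaw": 0.12},
    {"tx": -0.25,"ty": -0.145,"tz": -0.093,"yaw": 0.2},
    {"tx": -0.3,"ty": -0.17,"tz": -0.093,"yaw": 0.24},
    {"tx": -0.35,"ty": -0.2,"tz": -0.093,"yaw": 0.24},
  ],
)

```text
schema error: expected keys tx, ty, tz, yaw, grip
```

Run:
```python
from h import *
print(robot.observe()['tool_pos'],robot.observe()['tool_rot'],shift([0.66,-0.10,0.32],2.50))
```

```text
[0.20578878 0.48300913 0.22676393] [3.14144266e+00 3.68113611e-05 2.73881331e+00] (array([-0.6464, -0.3583, -0.0933]), 0.2388)
```

All keys are required in each row.

apply_moves(
  plan=[
    {"tx": 0,"ty": 0,"tz": -0.06,"yaw": 0,"grip": 1},
    {"tx": -0.05,"ty": -0.03,"tz": -0.093,"yaw": 0,"grip": 1},
    {"tx": -0.1,"ty": -0.06,"tz": -0.093,"yaw": 0,"grip": 1},
    {"tx": -0.15,"ty": -0.09,"tz": -0.093,"yaw": 0.06,"grip": 1},
    {"tx": -0.2,"ty": -0.12,"tz": -0.093,"yaw": 0.12,"grip": 1},
    {"tx": -0.25,"ty": -0.145,"tz": -0.093,"yaw": 0.2,"grip": 1},
    {"tx": -0.3,"ty": -0.17,"tz": -0.093,"yaw": 0.24,"grip": 1},
    {"tx": -0.35,"ty": -0.2,"tz": -0.093,"yaw": 0.24,"grip": 1},
  ],
)

```text
time: 1.8
tool_pos: [0.4504, 0.1603, 0.3199]
tool_rot: [3.141, 0.0, 2.499]
contact_force: [0.8, 0.3, 0.8]
opening: 0.0917
```

Run:
```python
from h import *
print(robot.observe()['tool_pos'],robot.observe()['tool_rot'],shift([0.66,-0.10,0.32],2.50))
```

```text
[0.45039031 0.16033388 0.31988356] [3.14084448e+00 2.48134092e-04 2.49854389e+00] (array([-3.239e-01, -8.260e-02, -1.000e-04]), -0.0015)
```

apply_moves(
  plan=[
    {"tx": -0.055,"ty": -0.014,"tz": 0,"yaw": 0,"grip": 1},
    {"tx": -0.11,"ty": -0.028,"tz": 0,"yaw": 0,"grip": 1},
    {"tx": -0.165,"ty": -0.042,"tz": 0,"yaw": 0,"grip": 1},
    {"tx": -0.22,"ty": -0.056,"tz": 0,"yaw": 0,"grip": 1},
    {"tx": -0.275,"ty": -0.07,"tz": 0,"yaw": 0,"grip": 1},
    {"tx": -0.324,"ty": -0.083,"tz": 0,"yaw": 0,"grip": 1},
    {"tx": -0.324,"ty": -0.083,"tz": 0,"yaw": 0,"grip": 1},
  ],
)

```text
time: 2.68
tool_pos: [0.66, -0.1022, 0.3171]
tool_rot: [-3.14, -0.002, 2.495]
contact_force: [-0.5, 0.8, -0.3]
opening: 0.092
```

```bash
cat > look.py <<'E'
from h import *
import sys
def look(n,c='wrist',labels=('axis','knob','tab')):
    s=robot.observe(); cal=robot.get_calibration(c); im,d=robot.read_camera(c); save(im,n)
    Z=dict(axis=.157,knob=.171,tab=.192,press=0)
    out={}
    for l in labels:
        for r in robot.tip_of(l,c)[:2]:
            p=at_z(cal,r['pixel'],Z[l]); out.setdefault(l,p)
            print(l,np.round(r['pixel'],1),round(r['confidence'],2),np.round(p,4))
    if 'axis' in out and 'knob' in out:
        v=out['knob']-out['axis']; print('dist',np.linalg.norm(v[:2]),'dir',np.degrees(np.arctan2(v[1],v[0])))
    if 'axis' in out and 'tab' in out: print('tab dist',np.linalg.norm((out['tab']-out['axis'])[:2]))
    return out,im,d,cal
E
python3 - <<'E'
from look import *
s=robot.observe();print(s['time'],s['tool_pos'],s['tool_rot'],s['qpos'])
look('w1.png');
E
```

```text
2.675 [ 0.66003302 -0.10223102  0.31709651] [-3.14018425e+00 -2.19050757e-03  2.49493530e+00] [-2.68066195e-01  5.90877197e-01  8.79206693e-01 -5.01706581e-04
  1.67406470e+00 -1.19225780e+00]
axis [127.7 322.5] 0.8 [ 0.6072 -0.0638  0.157 ]
tab [107.8 339.3] 0.78 [ 0.6019 -0.04    0.192 ]
tab dist 0.024429304916594608
```

View pics/w1.png

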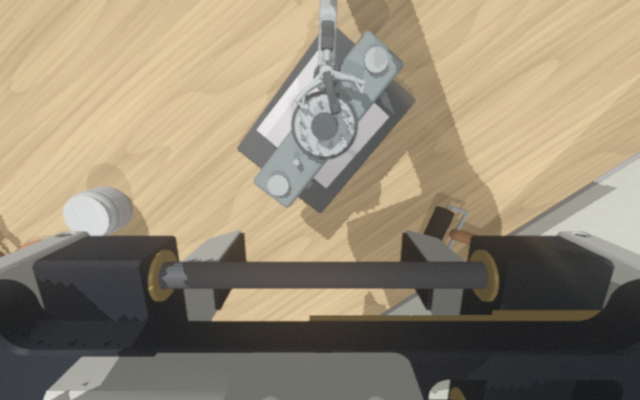

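apply_moves(
  plan=[
    {"tx": 0.03,"ty": 0.0,"tz": 0,"yaw": 0,"grip": 1},
    {"tx": 0.06,"ty": 0.005,"tz": 0,"yaw": 0,"grip": 1},
    {"tx": 0.06,"ty": 0.005,"tz": 0,"yaw": 0,"grip": 1},
    {"tx": 0.06,"ty": 0.005,"tz": 0,"yaw": 0,"grip": 1},
  ],
)

```text
time: 3.38
tool_pos: [0.614, -0.0584, 0.3206]
tool_rot: [3.141, 0.002, 2.5]
contact_force: [1.1, 0.0, -0.9]
opening: 0.0921
```

Run:
```python
from look import *
s=robot.observe();print(s['time'],s['tool_pos'],s['tool_rot'])
o,im,d,cal=look('w2.png')
for l in ['axis','tab','knob','press']:
    for r in robot.outline_of(l,'wrist')[:1]: print(l,r['pixel'],r['confidence'],r['region'].sum())
np.save('d2.npy',d)
look('s2.png','scene')
look('sd2.png','side')
```

```text
3.375 [ 0.61400134 -0.05838654  0.3206243 ] [3.14099377e+00 1.60881267e-03 2.49995200e+00]
axis [183.6 314.3] 0.71 [ 0.6054 -0.0647  0.157 ]
tab [176.4 329.1] 0.6 [ 0.6031 -0.043   0.192 ]
tab [ 35.4 325.6] 0.37 [0.4993 0.0299 0.192 ]
tab dist 0.021802184799138067
axis [157.1, 319.8] 0.88 14941
tab [147.0, 322.9] 0.96 883
knob [117.4, 319.9] 0.71 3656
axis [218.6 322.4] 0.83 [ 0.6071 -0.0597  0.157 ]
knob [186.1 319.5] 0.54 [0.4941 0.0271 0.171 ]
tab [205.4 325.6] 0.62 [ 0.5963 -0.0381  0.192 ]
dist 0.14250435490473173 dir 142.4807078959593
tab dist 0.024104125922266732
axis [173.8 354.9] 0.68 [ 0.6147 -0.0648  0.157 ]
axis [271.3 489.7] 0.25 [ 0.378  -0.3727  0.157 ]
knob [199.2 310.1] 0.89 [0.4861 0.0233 0.171 ]
knob [200.5 350.8] 0.44 [ 0.5022 -0.0714  0.171 ]
tab [163.  348.2] 0.56 [ 0.6122 -0.0459  0.192 ]
dist 0.1559287901867593 dir 145.6073204801952
tab dist 0.019032452720282676
```

View pics/w2.png

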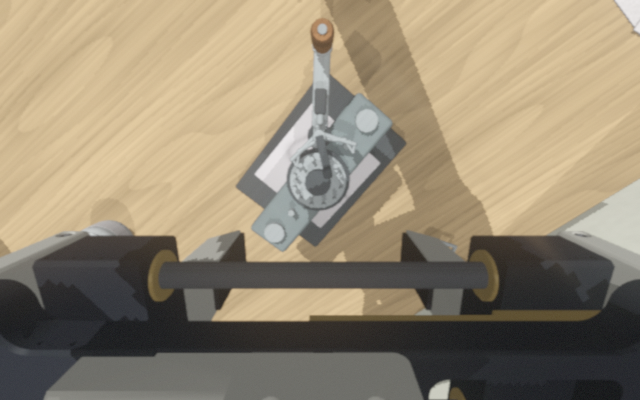

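Run:
```python
from h import *
im=cv2.imread('pics/w2.png')
cv2.imwrite('pics/w2z.png',cv2.resize(im[10:220,250:400],None,fx=2.8,fy=2.8,interpolation=cv2.INTER_CUBIC)[:590])
cv2.imwrite('pics/w2y.png',cv2.resize(im[125:215,270:370],None,fx=6,fy=6,interpolation=cv2.INTER_CUBIC))
```

```text
(no output)
```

View pics/w2z.png

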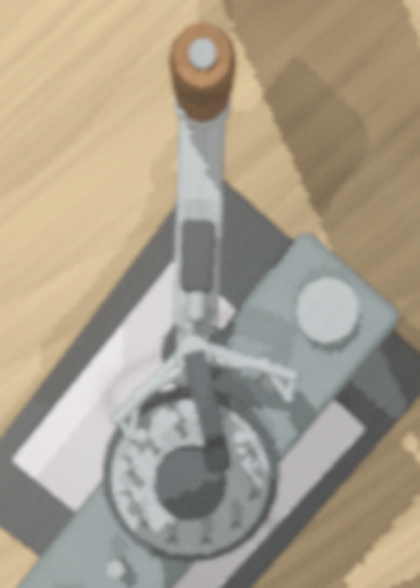

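View pics/w2y.png

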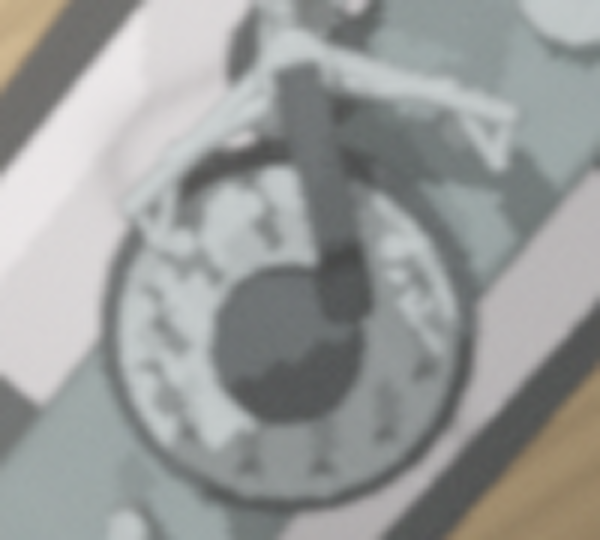

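Run:
```python
from look import *
cal=robot.get_calibration('wrist')
A=at_z(cal,(182.2,317.5),.157);K=at_z(cal,(28.6,322.5),.194);T=at_z(cal,(175.7,328.5),.192)
# tab net; press bolts on columns (~z .133?)
print(A,K,T); v=K-A; print(np.linalg.norm(v[:2]),np.degrees(np.arctan2(v[1],v[0])))
u=v[:2]/np.linalg.norm(v[:2]); w=(T-A)[:2]; print('tab along',w@u,'left of u(outward)',u[0]*w[1]-u[1]*w[0])
P=at_z(cal,(120.5,367),.134);Q=at_z(cal,(233,275),.134);print(P,Q,(P+Q)/2, np.degrees(np.arctan2((P-Q)[1],(P-Q)[0])),np.linalg.norm(P-Q))
d=np.load('d2.npy');print(d[182,317],d[28,322],d[175,328],d[120,367]); 
Rm=np.array(cal['R']);t=np.array(cal['t'])
def pt(r,c):
    z=d[r,c];Km=np.array(cal['camera_matrix']);X=np.array([(c-Km[0,2])/Km[0,0]*z,(r-Km[1,2])/Km[1,1]*z,z]);return Rm.T@(X-t)
for p in [(182,317),(28,322),(175,328),(120,367),(180,318),(27,322)]: print(p,np.round(pt(*p),4))
```

```text
[ 0.60579102 -0.06105738  0.157     ] [0.49379531 0.03018317 0.194     ] [ 0.60176102 -0.04337247  0.192     ]
0.14445717637584934 140.83102184268853
tab along 0.014294361748228835 left of u(outward) -0.01116548711856603
[0.58597841 0.02447277 0.134     ] [ 0.62931708 -0.14720033  0.134     ] [ 0.60764775 -0.06136378  0.134     ] 104.16821977469142 0.1770590108839973
0.32818824 0.25078306 0.28871772 0.32824165
(182, 317) [ 0.6054 -0.0615  0.1563]
(28, 322) [0.4938 0.0297 0.1968]
(175, 328) [ 0.6007 -0.0432  0.1932]
(120, 367) [0.5852 0.0244 0.1375]
(180, 318) [ 0.6042 -0.0592  0.1564]
(27, 322) [0.4933 0.03   0.1974]
```

```bash
cat >> h.py <<'E'
AX=np.array([0.6055,-0.0615]); L=0.145; PSI0=np.radians(194.2)
def frame(dirdeg):
    a=np.radians(dirdeg);return np.array([np.cos(a),np.sin(a)]),np.array([-np.sin(a),np.cos(a)])
E
python3 - <<'E'
from h import *
u,r=frame(140.8)
for c in (-11,24): 
    p=AX+.0165*u+c*1e-3*r; print(p,shift([*p,.173],np.radians(140.8)))
E
```

```text
[ 0.59966574 -0.04254713] (array([0.0212, 0.0045, 0.1467]), 0.0414)
[ 0.57754471 -0.06967018] (array([ 0.0226, -0.0305,  0.1467]), 0.0414)
```

apply_moves(
  plan=[
    {"tx": 0.021,"ty": 0.0045,"tz": 0.04,"yaw": 0.041,"grip": -0.13},
    {"tx": 0.021,"ty": 0.0045,"tz": 0.08,"yaw": 0.041,"grip": -0.13},
    {"tx": 0.021,"ty": 0.0045,"tz": 0.11,"yaw": 0.041,"grip": -0.13},
    {"tx": 0.021,"ty": 0.0045,"tz": 0.11,"yaw": 0.041,"grip": -0.13},
    {"tx": 0.021,"ty": 0.0045,"tz": 0.11,"yaw": 0.041,"grip": -0.13},
  ],
)

```text
time: 4.8
tool_pos: [0.6006, -0.0428, 0.2112]
tool_rot: [3.14, 0.002, 2.458]
contact_force: [-0.6, 0.3, 0.5]
opening: 0.0464
```

Run:
```python
from look import *
u,r=frame(140.8)
s=robot.observe();p=s['tool_pos'];print(s['opening'],p,(p[:2]-AX)@u,(p[:2]-AX)@r)
im,_=robot.read_camera('wrist');save(im,'w3.png')
for c in (-11,24): 
    p=AX+.0165*u+c*1e-3*r; print(p,shift([*p,.173],np.radians(140.8)))
```

```text
0.046353346102330203 [ 0.60057479 -0.04282644  0.21119714] 0.015619000622979946 -0.011358100260342343
[ 0.59966574 -0.04254713] (array([ 0.0011, -0.0005,  0.0385]), 0.0003)
[ 0.57754471 -0.06967018] (array([ 0.0012, -0.0355,  0.0385]), 0.0003)
```

View pics/w3.png

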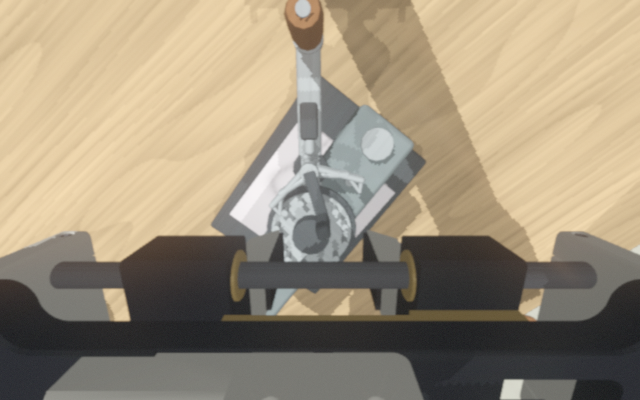

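apply_moves(
  plan=[
    {"tx": 0.001,"ty": 0,"tz": 0.02,"yaw": 0,"grip": -0.13},
    {"tx": 0.001,"ty": 0,"tz": 0.038,"yaw": 0,"grip": -0.13},
    {"tx": 0.001,"ty": 0,"tz": 0.038,"yaw": 0,"grip": -0.13},
    {"tx": 0.001,"ty": -0.007,"tz": 0.038,"yaw": 0,"grip": -0.13},
    {"tx": 0.001,"ty": -0.014,"tz": 0.038,"yaw": 0,"grip": -0.13},
    {"tx": 0.001,"ty": -0.02,"tz": 0.038,"yaw": 0,"grip": -0.13},
    {"tx": 0.001,"ty": -0.025,"tz": 0.038,"yaw": 0,"grip": -0.13},
    {"tx": 0.001,"ty": -0.029,"tz": 0.038,"yaw": 0,"grip": -0.13},
  ],
)

```text
time: 5.85
tool_pos: [0.5802, -0.0649, 0.1717]
tool_rot: [-3.141, -0.001, 2.458]
contact_force: [0.3, 0.3, -0.5]
opening: 0.0401
```

Run:
```python
from look import *
u,r=frame(140.8)
s=robot.observe();p=s['tool_pos'];print(s['opening'],p,(p[:2]-AX)@u,(p[:2]-AX)@r,s['contact_force'])
im,_=robot.read_camera('scene');save(cv2.resize(im[165:285,260:390],None,fx=5,fy=5,interpolation=cv2.INTER_CUBIC),'s4z.png')
```

```text
0.040074140350236584 [ 0.58019763 -0.06488316  0.17169972] 0.01746967276136578 0.018613599149820245 [ 0.31284989  0.27337038 -0.47604327]
```

View pics/s4z.png

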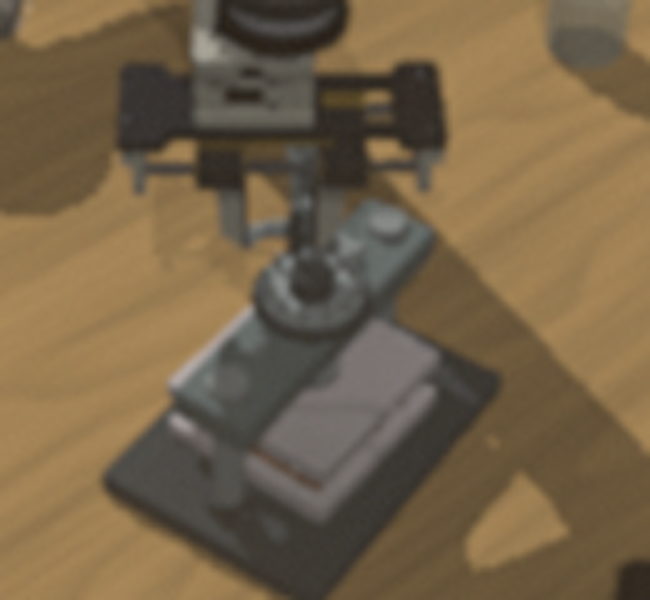

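apply_moves(
  plan=[
    {"tx": 0,"ty": -0.004,"tz": 0,"yaw": 0,"grip": -0.13},
    {"tx": 0,"ty": -0.006,"tz": 0,"yaw": 0,"grip": -0.13},
    {"tx": 0,"ty": -0.006,"tz": 0,"yaw": 0,"grip": -0.13},
    {"tx": 0,"ty": 0.004,"tz": 0,"yaw": 0,"grip": -0.13},
    {"tx": 0,"ty": 0.004,"tz": -0.02,"yaw": 0,"grip": -0.13},
    {"tx": 0,"ty": 0.004,"tz": -0.06,"yaw": 0,"grip": 0},
    {"tx": 0,"ty": 0.004,"tz": -0.09,"yaw": 0,"grip": 0},
    {"tx": 0,"ty": 0.004,"tz": -0.09,"yaw": 0,"grip": 0},
  ],
)

```text
time: 6.9
tool_pos: [0.5846, -0.0612, 0.2643]
tool_rot: [3.139, 0.005, 2.458]
contact_force: [0.2, 0.2, -1.4]
opening: 0.0461
```

Run:
```python
from look import *
u,r=frame(140.8)
s=robot.observe();p=s['tool_pos'];print(s['opening'],p,s['contact_force'])
o,im,d,cal=look('w5.png')
w=o['tab'][:2]-AX;print('tab',w@u,w@r)
save(cv2.resize(im[0:240,240:400],None,fx=2.5,fy=2.5,interpolation=cv2.INTER_CUBIC),'w5z.png')
```

```text
0.04605599510365853 [ 0.58464908 -0.06123016  0.26426987] [ 0.19363457  0.236845   -1.42679038]
axis [219.  335.7] 0.84 [ 0.608  -0.0646  0.157 ]
knob [ 45.9 341.7] 0.94 [0.4947 0.0308 0.171 ]
tab [208.8 327.2] 0.6 [ 0.586  -0.0581  0.192 ]
dist 0.14817535317076758 dir 139.90737594420665
tab dist 0.02293867738836027
tab 0.017218487174672736 0.009685932109932098
```

View pics/w5z.png

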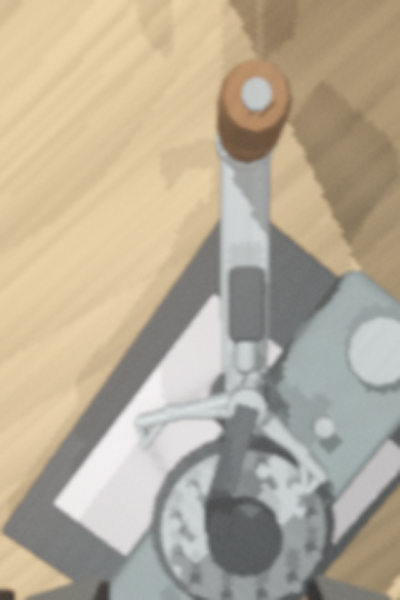

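Run:
```python
from h import *
print(shift([.494,.0303,.25],np.radians(140.8-180)))
```

```text
(array([0.1265, 0.0148, 0.0104]), -3.1411)
```

apply_moves(
  plan=[
    {"tx": 0.02,"ty": 0.002,"tz": 0,"yaw": 0.18,"grip": 0},
    {"tx": 0.04,"ty": 0.004,"tz": 0,"yaw": 0.36,"grip": 0},
    {"tx": 0.06,"ty": 0.006,"tz": 0,"yaw": 0.54,"grip": 0},
    {"tx": 0.08,"ty": 0.008,"tz": 0,"yaw": 0.72,"grip": 0},
    {"tx": 0.1,"ty": 0.01,"tz": 0,"yaw": 0.9,"grip": 0},
    {"tx": 0.115,"ty": 0.012,"tz": 0,"yaw": 1.08,"grip": 0},
    {"tx": 0.127,"ty": 0.015,"tz": 0,"yaw": 1.26,"grip": 0},
    {"tx": 0.127,"ty": 0.015,"tz": 0,"yaw": 1.44,"grip": 0},
  ],
)

```text
time: 8.1
tool_pos: [0.4933, 0.0312, 0.2606]
tool_rot: [-3.139, 0.001, 1.013]
contact_force: [0.6, -0.2, 0.7]
opening: 0.046
```

apply_moves(
  plan=[
    {"tx": 0,"ty": 0,"tz": 0,"yaw": 0.18,"grip": 0},
    {"tx": 0,"ty": 0,"tz": 0,"yaw": 0.36,"grip": 0},
    {"tx": 0,"ty": 0,"tz": 0,"yaw": 0.54,"grip": 0},
    {"tx": 0,"ty": 0,"tz": 0,"yaw": 0.72,"grip": 0},
    {"tx": 0,"ty": 0,"tz": 0,"yaw": 0.9,"grip": 0},
    {"tx": 0,"ty": 0,"tz": 0,"yaw": 1.08,"grip": 0},
    {"tx": 0,"ty": 0,"tz": 0,"yaw": 1.26,"grip": 0},
    {"tx": 0,"ty": 0,"tz": 0,"yaw": 1.44,"grip": 0},
  ],
)

```text
time: 9.1
tool_pos: [0.4938, 0.0305, 0.2605]
tool_rot: [3.141, 0.002, -0.428]
contact_force: [0.3, 0.2, -1.3]
opening: 0.0457
```

Run:
```python
from h import *
s=robot.observe();print(s['time'],s['tool_pos'],s['tool_rot'],s['qpos'])
print(shift([.494,.0303,.155],np.radians(140.8-180)))
```

```text
9.1 [0.49376374 0.03052198 0.26046672] [ 3.14085942e+00  2.32309249e-03 -4.28177861e-01] [-9.33653737e-02  2.61939722e-01  1.54295640e+00  7.27718885e-05
  1.33913156e+00  1.90559117e+00]
(array([0.0006, 0.    , 0.1055]), 0.256)
```

apply_moves(
  plan=[
    {"tx": 0,"ty": 0,"tz": 0.02,"yaw": 0.13,"grip": 0},
    {"tx": 0,"ty": 0,"tz": 0.04,"yaw": 0.256,"grip": 0},
    {"tx": 0,"ty": 0,"tz": 0.05,"yaw": 0.256,"grip": 0},
    {"tx": 0,"ty": 0,"tz": 0.075,"yaw": 0.256,"grip": 0},
    {"tx": 0,"ty": 0,"tz": 0.095,"yaw": 0.256,"grip": 0},
    {"tx": 0,"ty": 0,"tz": 0.1055,"yaw": 0.256,"grip": 0},
    {"tx": 0,"ty": 0,"tz": 0.1055,"yaw": 0.256,"grip": 0},
  ],
)

```text
time: 9.98
tool_pos: [0.494, 0.0305, 0.1558]
tool_rot: [3.141, 0.001, -0.677]
contact_force: [-0.4, 0.4, -0.1]
opening: 0.0461
```

apply_moves(
  plan=[
    {"tx": 0,"ty": 0,"tz": 0,"yaw": 0,"grip": -0.7},
    {"tx": 0,"ty": 0,"tz": 0,"yaw": 0,"grip": -0.7},
    {"tx": 0,"ty": 0,"tz": 0,"yaw": 0,"grip": -0.7},
    {"tx": 0,"ty": 0,"tz": 0,"yaw": 0,"grip": -0.7},
  ],
  force=15,
)

```text
time: 10.48
tool_pos: [0.4946, 0.0304, 0.1567]
tool_rot: [-3.141, -0.001, -0.678]
contact_force: [-0.5, 0.3, 2.9]
opening: 0.0217
```

Run:
```python
from look import *
s=robot.observe();print(s['time'],s['tool_pos'],s['tool_rot'],s['opening'],s['contact_force'])
im,_=robot.read_camera('wrist');save(im,'w6.png')
```

```text
10.475 [0.49456503 0.03041471 0.1566978 ] [-3.14094188e+00 -8.27883542e-04 -6.78140296e-01] 0.021657404866231692 [-0.52832063  0.31982153  2.92766343]
```

View pics/w6.png

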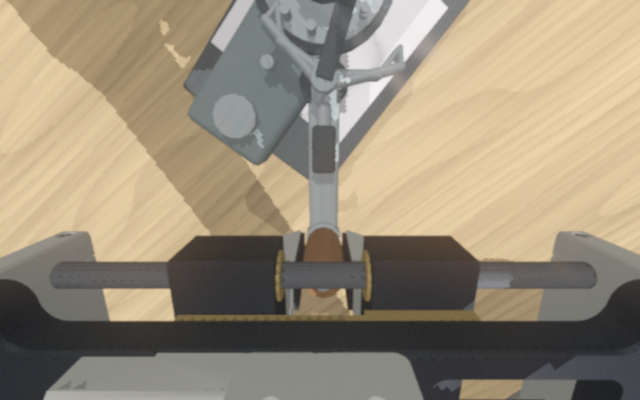

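Run:
```python
import numpy as np
for d in np.arange(.12,1.2,.12): print(round(d,2),round(.145*(1-np.cos(d)),4),round(.145*np.sin(d),4))
```

```text
0.12 0.001 0.0174
0.24 0.0042 0.0345
0.36 0.0093 0.0511
0.48 0.0164 0.067
0.6 0.0253 0.0819
0.72 0.036 0.0956
0.84 0.0482 0.108
0.96 0.0618 0.1188
1.08 0.0767 0.1279
1.2 0.0925 0.1351
```

apply_moves(
  plan=[
    {"tx": 0.001,"ty": 0.0174,"tz": 0,"yaw": -0.12,"grip": -0.7},
    {"tx": 0.0042,"ty": 0.0345,"tz": 0,"yaw": -0.24,"grip": -0.7},
    {"tx": 0.0093,"ty": 0.0511,"tz": 0,"yaw": -0.36,"grip": -0.7},
    {"tx": 0.0164,"ty": 0.067,"tz": 0,"yaw": -0.48,"grip": -0.7},
  ],
)

```text
time: 11.02
tool_pos: [0.465, -0.0323, 0.1567]
tool_rot: [-3.141, -0.001, -0.194]
contact_force: [1.4, 0.5, 2.0]
opening: 0.0219
```

```bash
cat > st.py <<'E'
from look import *
import sys
s=robot.observe();p=s['tool_pos'][:2]-AX;a=np.arctan2(p[1],p[0])%(2*np.pi)
t=np.array([np.sin(a),-np.cos(a)]) # clockwise dir
u=np.array([np.cos(a),np.sin(a)]);f=np.array(s['contact_force'])
print('t',round(s['time'],2),'r',round(np.hypot(*p),4),'handle',round(PSI0-a,3),'toolyaw off',round(float((s['tool_rot'][2]-a)%(2*np.pi)-np.pi),3),'F_cw',round(f[:2]@t,2),'F_rad',round(f[:2]@u,2),'Fz',round(f[2],2),'op',round(s['opening'],4),'q6',round(s['qpos'][5],2))
if len(sys.argv)>1:
    im,_=robot.read_camera('wrist');save(im,sys.argv[1])
E
python3 st.py w7.png
```

```text
t 11.03 r 0.1435 handle 0.453 toolyaw off 0.011 F_cw 0.77 F_rad -1.3 Fz 1.97 op 0.0219 q6 1.53
```

View pics/w7.png

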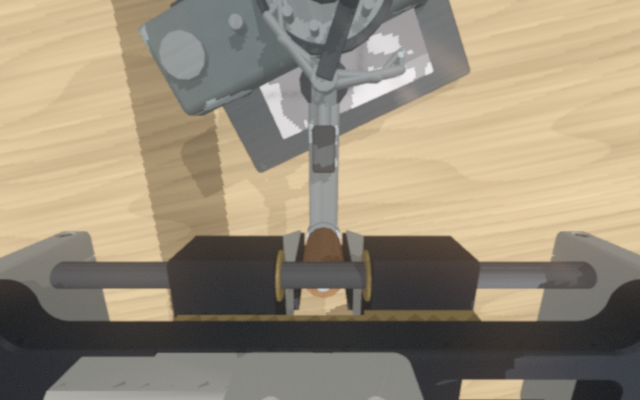

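apply_moves(
  plan=[
    {"tx": 0.001,"ty": 0.0174,"tz": 0,"yaw": -0.12,"grip": -0.7},
    {"tx": 0.0042,"ty": 0.0345,"tz": 0,"yaw": -0.24,"grip": -0.7},
    {"tx": 0.0093,"ty": 0.0511,"tz": 0,"yaw": -0.36,"grip": -0.7},
    {"tx": 0.0164,"ty": 0.067,"tz": 0,"yaw": -0.48,"grip": -0.7},
    {"tx": 0.0253,"ty": 0.0819,"tz": 0,"yaw": -0.6,"grip": -0.7},
    {"tx": 0.036,"ty": 0.0956,"tz": 0,"yaw": -0.72,"grip": -0.7},
    {"tx": 0.0482,"ty": 0.108,"tz": 0,"yaw": -0.84,"grip": -0.7},
    {"tx": 0.0618,"ty": 0.1188,"tz": 0,"yaw": -0.96,"grip": -0.7},
  ],
)

```text
time: 12.08
tool_pos: [0.5025, -0.1611, 0.1567]
tool_rot: [3.141, 0.0, 0.764]
contact_force: [-0.9, 1.4, 4.4]
opening: 0.0218
```

```bash
python3 st.py w8.png
```

```text
t 12.07 r 0.1433 handle -0.521 toolyaw off -0.005 F_cw 1.63 F_rad -0.35 Fz 4.36 op 0.0218 q6 0.35
```

View pics/w8.png

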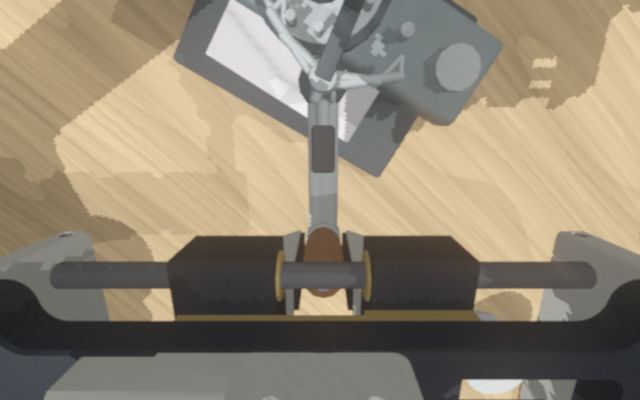

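apply_moves(
  plan=[
    {"tx": 0.001,"ty": 0.0174,"tz": 0,"yaw": -0.12,"grip": -0.7},
    {"tx": 0.0042,"ty": 0.0345,"tz": 0,"yaw": -0.24,"grip": -0.7},
    {"tx": 0.0093,"ty": 0.0511,"tz": 0,"yaw": -0.36,"grip": -0.7},
    {"tx": 0.0164,"ty": 0.067,"tz": 0,"yaw": -0.48,"grip": -0.7},
    {"tx": 0.0164,"ty": 0.067,"tz": 0,"yaw": -0.48,"grip": -0.7},
  ],
)

```text
time: 12.75
tool_pos: [0.5614, -0.1982, 0.1567]
tool_rot: [3.14, 0.001, 1.239]
contact_force: [-1.1, -1.7, 5.8]
opening: 0.0216
```

```bash
python3 st.py
```

```text
t 12.75 r 0.1436 handle -1.011 toolyaw off -0.02 F_cw 0.5 F_rad 1.92 Fz 5.83 op 0.0216 q6 -0.14
```

apply_moves(
  plan=[
    {"tx": 0.001,"ty": -0.0174,"tz": 0,"yaw": 0.12,"grip": -0.7},
    {"tx": 0.0042,"ty": -0.0345,"tz": 0,"yaw": 0.24,"grip": -0.7},
    {"tx": 0.0093,"ty": -0.0511,"tz": 0,"yaw": 0.36,"grip": -0.7},
    {"tx": 0.0164,"ty": -0.067,"tz": 0,"yaw": 0.48,"grip": -0.7},
  ],
)

```text
time: 13.25
tool_pos: [0.5017, -0.1603, 0.1567]
tool_rot: [3.14, -0.0, 0.753]
contact_force: [1.8, -0.1, 4.4]
opening: 0.0214
```

```bash
python3 st.py
python3 - <<'E'
import numpy as np
for d in np.arange(.08,.65,.08): print(round(d,2),round(.145*(1-np.cos(d)),4),round(.145*np.sin(d),4))
E
```

```text
t 13.25 r 0.1433 handle -0.513 toolyaw off -0.008 F_cw -1.27 F_rad -1.24 Fz 4.37 op 0.0214 q6 0.36
0.08 0.0005 0.0116
0.16 0.0019 0.0231
0.24 0.0042 0.0345
0.32 0.0074 0.0456
0.4 0.0114 0.0565
0.48 0.0164 0.067
0.56 0.0221 0.077
0.64 0.0287 0.0866
```

apply_moves(
  plan=[
    {"tx": 0.0005,"ty": -0.0116,"tz": 0,"yaw": 0.08,"grip": -0.7},
    {"tx": 0.0019,"ty": -0.0231,"tz": 0,"yaw": 0.16,"grip": -0.7},
  ],
)

```text
time: 13.5
tool_pos: [0.4872, -0.1422, 0.1567]
tool_rot: [3.14, -0.0, 0.595]
contact_force: [0.3, -1.6, 3.6]
opening: 0.0217
```

```bash
python3 st.py w9.png
```

```text
t 13.5 r 0.1432 handle -0.351 toolyaw off -0.004 F_cw -1.52 F_rad 0.62 Fz 3.6 op 0.0217 q6 0.54
```

apply_moves(
  plan=[
    {"tx": 0.0005,"ty": -0.0116,"tz": 0,"yaw": 0.08,"grip": -0.7},
    {"tx": 0.0019,"ty": -0.0231,"tz": 0,"yaw": 0.16,"grip": -0.7},
  ],
)

```text
time: 13.8
tool_pos: [0.4759, -0.1223, 0.1567]
tool_rot: [3.141, -0.0, 0.436]
contact_force: [-0.4, -1.6, 5.0]
opening: 0.0216
```

```bash
python3 st.py
```

```text
t 13.8 r 0.1432 handle -0.191 toolyaw off -0.003 F_cw -1.3 F_rad 1.04 Fz 4.95 op 0.0216 q6 0.73
```

View pics/w9.png

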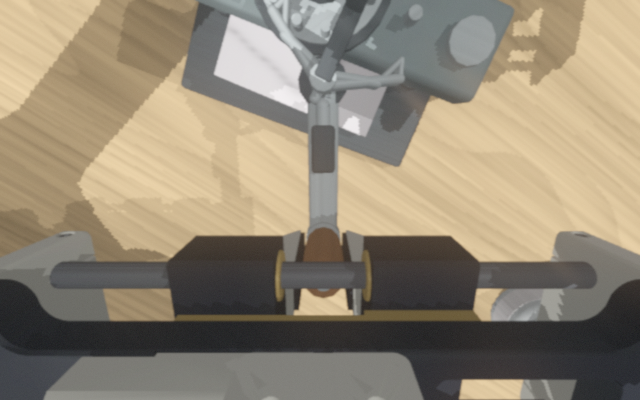

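apply_moves(
  plan=[
    {"tx": 0.0005,"ty": -0.0116,"tz": 0,"yaw": 0.08,"grip": -0.7},
    {"tx": 0.0019,"ty": -0.0231,"tz": 0,"yaw": 0.16,"grip": -0.7},
  ],
)

```text
time: 14.05
tool_pos: [0.4677, -0.1005, 0.1567]
tool_rot: [3.141, -0.0, 0.276]
contact_force: [0.2, -0.6, 4.3]
opening: 0.0216
```

```bash
python3 st.py
```

```text
t 14.05 r 0.1432 handle -0.028 toolyaw off 0.0 F_cw -0.65 F_rad -0.06 Fz 4.3 op 0.0216 q6 0.92
```

apply_moves(
  plan=[
    {"tx": 0.0005,"ty": -0.0116,"tz": 0,"yaw": 0.08,"grip": -0.7},
    {"tx": 0.0019,"ty": -0.0231,"tz": 0,"yaw": 0.16,"grip": -0.7},
  ],
)

```text
time: 14.3
tool_pos: [0.4632, -0.0779, 0.1567]
tool_rot: [3.141, -0.001, 0.116]
contact_force: [-0.8, -2.0, 4.3]
opening: 0.022
```

```bash
python3 st.py
```

```text
t 14.3 r 0.1433 handle 0.133 toolyaw off 0.001 F_cw -1.87 F_rad 1.0 Fz 4.3 op 0.022 q6 1.13
```

apply_moves(
  plan=[
    {"tx": 0.0005,"ty": -0.0116,"tz": 0,"yaw": 0.08,"grip": -0.7},
    {"tx": 0.0019,"ty": -0.0231,"tz": 0,"yaw": 0.16,"grip": -0.7},
  ],
)

```text
time: 14.55
tool_pos: [0.4622, -0.0551, 0.1566]
tool_rot: [3.14, -0.001, -0.044]
contact_force: [-0.9, -5.2, 5.1]
opening: 0.0219
```

```bash
python3 st.py
```

```text
t 14.55 r 0.1434 handle 0.293 toolyaw off 0.001 F_cw -5.27 F_rad 0.69 Fz 5.13 op 0.0219 q6 1.33
```

apply_moves(
  plan=[
    {"tx": 0.0005,"ty": -0.0116,"tz": 0,"yaw": 0.08,"grip": -0.7},
    {"tx": 0.0019,"ty": -0.0231,"tz": 0,"yaw": 0.16,"grip": -0.7},
  ],
)

```text
time: 14.8
tool_pos: [0.4649, -0.0324, 0.1566]
tool_rot: [3.139, -0.001, -0.203]
contact_force: [-0.9, -6.7, 5.2]
opening: 0.0219
```

```bash
python3 st.py
```

```text
t 14.8 r 0.1436 handle 0.452 toolyaw off 0.0 F_cw -6.75 F_rad -0.43 Fz 5.23 op 0.0219 q6 1.54
```

apply_moves(
  plan=[
    {"tx": 0,"ty": 0,"tz": 0,"yaw": 0,"grip": -0.7},
    {"tx": 0,"ty": 0,"tz": 0,"yaw": 0,"grip": -0.7},
  ],
)

```text
time: 15.05
tool_pos: [0.465, -0.0319, 0.1566]
tool_rot: [3.141, -0.001, -0.199]
contact_force: [-2.3, -1.8, 6.4]
opening: 0.022
```

```bash
for i in 1 2 3; do python3 st.py; done
```

```text
t 15.05 r 0.1435 handle 0.455 toolyaw off 0.008 F_cw -2.22 F_rad 1.85 Fz 6.41 op 0.022 q6 1.54
t 15.05 r 0.1435 handle 0.455 toolyaw off 0.008 F_cw -2.22 F_rad 1.85 Fz 6.41 op 0.022 q6 1.54
t 15.05 r 0.1435 handle 0.455 toolyaw off 0.008 F_cw -2.22 F_rad 1.85 Fz 6.41 op 0.022 q6 1.54
```

apply_moves(
  plan=[
    {"tx": 0,"ty": -0.001,"tz": 0,"yaw": 0.007,"grip": -0.7},
    {"tx": 0,"ty": -0.002,"tz": 0,"yaw": 0.014,"grip": -0.7},
  ],
)

```text
time: 15.3
tool_pos: [0.4654, -0.0304, 0.1566]
tool_rot: [3.14, -0.001, -0.214]
contact_force: [-2.0, -4.7, 6.3]
opening: 0.022
```

```bash
python3 st.py
```

```text
t 15.3 r 0.1435 handle 0.466 toolyaw off 0.004 F_cw -5.04 F_rad 0.91 Fz 6.3 op 0.022 q6 1.56
```

apply_moves(
  plan=[
    {"tx": 0,"ty": 0,"tz": 0,"yaw": 0,"grip": 0},
    {"tx": 0,"ty": 0,"tz": 0,"yaw": 0,"grip": 0},
    {"tx": 0,"ty": 0,"tz": 0,"yaw": 0,"grip": 0},
    {"tx": 0,"ty": 0,"tz": 0,"yaw": 0,"grip": 0},
    {"tx": 0,"ty": 0,"tz": -0.02,"yaw": 0,"grip": 0},
    {"tx": 0,"ty": 0,"tz": -0.06,"yaw": 0,"grip": 0},
    {"tx": -0.03,"ty": 0,"tz": -0.1,"yaw": 0,"grip": 0},
    {"tx": -0.03,"ty": 0,"tz": -0.1,"yaw": 0,"grip": 0},
  ],
)

```text
time: 16.3
tool_pos: [0.4365, -0.0235, 0.2589]
tool_rot: [-3.141, -0.006, -0.212]
contact_force: [1.0, 0.6, -0.2]
opening: 0.0462
```

```bash
python3 st.py
python3 - <<'E'
from look import *
o,im,d,cal=look('w10.png')
u,r=frame(np.degrees(np.arctan2(*(o['knob'][:2]-AX)[::-1]))) if 'knob' in o else frame(194.2-26.7)
if 'tab' in o: w=o['tab'][:2]-AX;print('tab',w@u,w@r)
im,_=robot.read_camera('scene');save(cv2.resize(im[140:310,190:420],None,fx=3.4,fy=3.4,interpolation=cv2.INTER_CUBIC),'s10z.png')
for l in ['jar','tin']: print(l,[(x['pixel'],x['confidence']) for x in robot.tip_of(l,'scene')[:1]])
E
```

```text
t 16.3 r 0.1732 handle 0.469 toolyaw off 0.009 F_cw 0.77 F_rad -0.87 Fz -0.15 op 0.0462 q6 1.55
knob [175.2 331.3] 0.96 [ 0.4618 -0.0368  0.171 ]
jar [([171.9, 378.2], 0.76)]
tin [([290.7, 205.0], 0.81)]
```

View pics/w10.png

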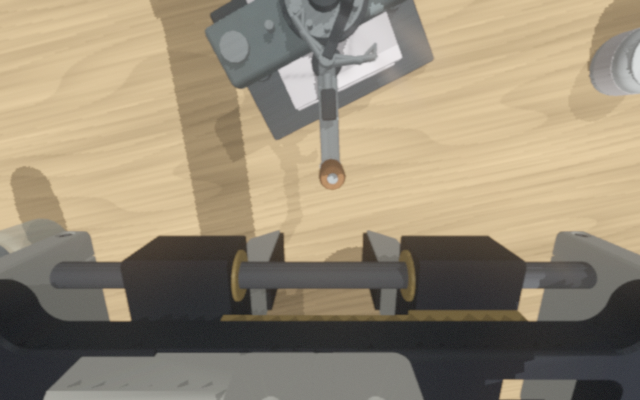

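View pics/s10z.png

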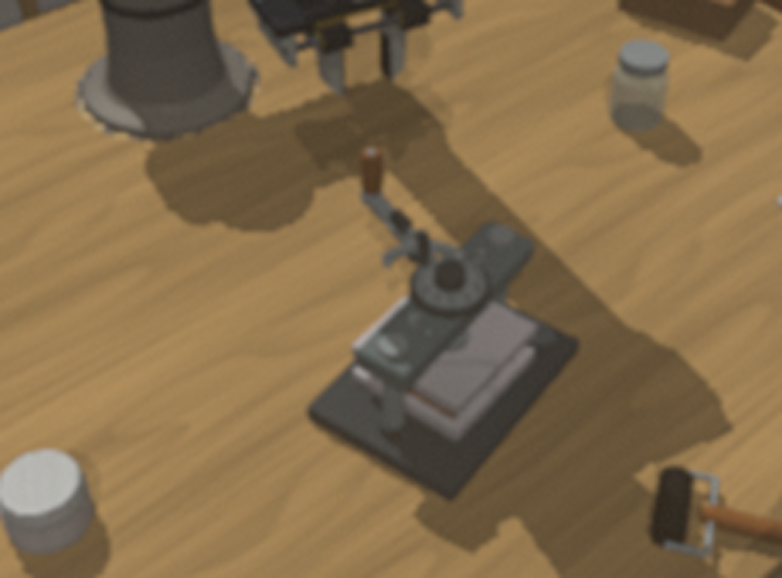

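```bash
python3 -c "
from h import *
print(robot.hand_in())"
```

```text
the job is handed in; nothing more can be done
None
```

I carried out the whole job and handed it in at about 16 s of the 72 s allowed. No verdict is reported, and I could not measure the load under the foot directly.

- **Lever:** I flipped it to the right. The tab then measured about 10 mm to the right of the bar's middle line, seen from the grip, and the last wrist picture still shows it on that side.
- **Swing back:** I gripped the knob and swung the handle counter-clockwise from about 0.93 to -1.01 rad. The push stayed between about 0.5 and 1.6 N, so it was free-wheeling.
- **Tightening:** One clockwise stroke was enough. The push was about 0.7 to 1.9 N while the screw ran free. It rose to 5.3 N and then 6.8 N once the foot bore on the boards, with the handle at about 0.45 rad.
- **Release:** I opened the gripper and lifted it clear of the press.

**Checks that did not fully agree:**
- **Push reading:** A last very slow 2 mm move read 5.0 N, against 6.8 N in the faster stroke. Single readings scatter by about 0.6 N. A fit to the force slope gives about 7 N. All three values lie inside the 3 to 8.5 N band.
- **Knob position:** After release the network put the knob about 7 mm from where I let go, which would be about 0.05 rad of handle travel. I took this as network error or harmless free-wheeling and did not check further.
- **Jar and tin:** Their detections in the scene picture moved by only 2 to 4 pixels, which is within the network's scatter. The gripper was never near either of them.

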